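# Set the bench dust vent to its mark

## Task

Reset the dust vent on the workbench with its lever: gently push the upright black post clockwise (seen from above) until the lever is fully home at its closed stop, then push it back the other way until the lever's pointer stands in line with the groove of the small metal set tab on the scale, and leave it there. Only push the post with closed fingers or the outside of a finger, never pinch it or force it, and leave the mug, tape, chisel and board where they are.

Things in the scene. Friction and masses are not known exactly. Their poses are not given: they have to be found in the camera images.
- vent: Rotary dust vent fixed to the bench. Origin on the ring's vertical axis at bench height, z up, x towards the lever and scale. Grey plate 12 mm thick, x -80 to +155 mm, y -125 to +125 mm; in it a round drum and dark ring, radius 66 mm, up to 40 mm high. Stop pins 8 mm thick, 31 mm high, 78 mm from the axis at both ends of the swing. White ticks from 123 mm radius outwards.
- lever (a joint): Angle of the rotating ring with its lever, rad: 0 = closed, against the clockwise stop (lever at -0.80 rad from the vent's x axis); grows counter-clockwise seen from above, to 1.60 at the open stop. Stiff by friction (about 2.6 N at the post moves it), no spring, stays where it is left.
- post (a point): Centre of the top of the lever's upright black finger post: round, 13 mm diameter, 95 mm from the ring's axis, top 88 mm above the bench. It stands on a flat aluminium arm whose top is 28 mm above the bench; the post is free all round above that.
- pointer (a point): Tip of the lever's thin aluminium pointer (5 mm wide), 126 mm from the ring's axis and on the same radius as the post, 27 mm above the bench.
- mark (a point): The set point on the scale: inner end of the dark groove in the middle of the small aluminium set tab (20 mm wide, 20 mm long radially, top 18 mm above the bench), fixed on the scale at 126 mm from the ring's axis, so the pointer's tip can come right over this point. Where along the scale the tab sits varies.
- mug: Bystander: steel travel mug with black lid, 82 mm across, 156 mm high, stands loose; origin under its centre.
- tape: Bystander: roll of tape lying flat, 104 mm across, 24 mm high, loose; origin under its centre.
- chisel: Bystander: chisel lying loose, 265 mm long along its y axis (blade to +y), 24 mm high; origin under its middle.
- board: Bystander: wooden board with joint fingers cut at one end, 70 x 190 x 18 mm, long along its y axis, loose; origin under its middle.

How it is judged:
By the outcome, as a careful person would: the job done as asked, in the order asked, and still so for the second after the job is handed in, with the robot touching nothing.
It also fails if it takes over 48 s, if anything falls off the work surface, if the arm or the gripper's body presses on something with over 40 N, if the wrist force passes 120 N, or if a joint passes its speed limit or range.

## Robot

A 6-joint arm with a two-finger parallel gripper is mounted at the origin on the work surface. World frame = base frame: x ahead of the robot, y to its left, z up, the work surface at z = 0. Lengths are in m, angles in rad, forces in N, time in s.
With the tool pointing down it reaches from about 0.225 to 0.875 m from the base axis. Payload 3.4 kg.
Tool frame: the origin (TCP) lies at the very end of the fingers, on their centre line; the grasp point (between the pads) lies 19 mm behind it; z points along the fingers, y is the direction in which the jaws open and shut (so a half turn about z gives the same grasp; the last joint's range is limited). The gripper opens to 85 mm and grips with 20 to 120 N. Pads are 22 mm wide; open, the fingers measure 114 mm over their backs; the gripper's body (76 mm by 85 mm) begins 54 mm behind the grasp point. The pads swing forward as they close: fully open they stand 13 mm farther back than shut.
Start: joints at [-1.447, 0.276, 1.505, -0, 1.361, -0.121], TCP at [0.139, -0.558, 0.231] pointing down, gripper open.
Joint ranges: [-2.89, 2.89], [-0.75, 2.08], [0.22, 2.7], [-1.18, 4.32], [0.11, 2.71], [-2.7, 2.7]. Speed limits (rad/s): [2.57, 2.57, 3.14, 3.14, 3.14, 3.14].

## Interface

Orientations are given as a unit quaternion [w, x, y, z].
In Python, from rig import get_state, get_image, camera_model, sign_off gives the robot as it stands. The module is installed in compiled form; this text tells all that it offers.
- The arm moves only by the tool drive_tool, never from a script. Its argument "motion" is text: rows parted by semicolons, each of 7 numbers parted by spaces: the turn, a rotation vector about the tool's x, y, z in degrees, then the shift along the tool's x, y, z in m, then the opening in per cent of the stroke, from 0 (shut) to 100 (fully open). In form: wx wy wz tx ty tz hand; .... A call has 1 to 12 rows; each row shifts and turns the pose as measured when the row begins, along the tool's axes as they then stand; what a row does not reach is not made up. A row lasts 1/8 s, in which the tool goes at most 62.5 mm and 10.7 degrees, less where a joint would pass 70% of its speed; a pose out of reach is approached as far as the arm can. A call is refused whole if a number of a shift passes 0.0625 or a number of a turn 10.7, either way. A call with a gripper value outside its range is refused whole. The fingers move at their own pace and stop on an object; "newtons" is the grip in N (left out, the last holds). Time passes only in rows, so rows that do not move let the fingers close. It gives the time, the measured TCP pose, the force and the opening at its end, in the units of the state.
- get_state(): the state, without advancing time (a new reading comes with each control period).
- get_image(name): name is "side" or "top" or "wrist"; returns (picture, depth): 400x640x3 uint8, red, green, blue; 400x640 float32, m along the optical axis (not along the pixel's ray), 0 where there is no reading.
- camera_model(name): a dict with "camera_matrix" (3x3 intrinsics, pixels), "cam_to_world" (4x4, takes a point from camera to world coordinates); the wrist camera has in their place "T_tool_cam" (4x4, takes a point from camera to tool coordinates, whose origin is the TCP and whose axes are the flange's). Camera axes: x right, y up, looking along -z (the intrinsics and any distortion apply to the point x, -y, -z); pixel columns grow to the right and rows downward; lengths in m; the calibration is good to about 2 mm. A picture is of the moment at which its call begins: read the wrist's pose just before it. camera_model takes no time and is no camera call.
- sign_off(): hands the job in, once; it reports no verdict.
The state is a dict: "clock": time; "qpos": joint angles; "qd": joint speeds; "effort": joint torques, N m; "position": TCP position; "ee_rot": TCP orientation; "contact_force": force on the tool from outside, world axes, zero at the start; "moment": the same for the moment, N m; "width": finger opening in m.
Only numpy, scipy, OpenCV 4.12 (cv2) and the standard library are available. Lean on these libraries where they do the work, as an engineer would, in place of code of your own. Each camera call takes 0.05 s, during which the arm holds its last target.

## Working session

There is one attempt and no reset: what is moved stays moved. The work goes in short steps, Python scripts to look and compute and a tool call to move; the robot and the scene stay as the last step left them, time stands still between calls to the robot, and variables do not carry over. Pictures are saved under pics/ and viewed, and the job is handed in when it is done.

Besides the shell and the picture viewer there is one more tool, called after ">>>" as name(argument=value, ...) on one line, values as JSON. drive_tool: Moves the arm, as the interface text tells. Its arguments: {"type":"object","properties":{"motion":{"type":"string"},"newtons":{"type":"number"}},"required":["motion"]}

```bash
mkdir -p pics; cat > look.py <<'E'
import cv2,sys,numpy as np
from rig import *
def grab(n,tag):
    s=get_state(); im,d=get_image(n); cv2.imwrite(f'pics/{tag}.png',im[:,:,::-1]); np.savez(f'pics/{tag}.npz',im=im,d=d,p=s['position'],q=s['ee_rot']); return s,im,d
def toworld(n,u,v,z):
    m=camera_model(n);K=np.array(m['camera_matrix']);T=np.array(m['cam_to_world'])
    r=T[:3,:3]@np.array([(u-K[0,2])/K[0,0],-(v-K[1,2])/K[1,1],-1]);o=T[:3,3]
    return o+r*(z-o[2])/r[2]
E
python3 - <<'E'
from look import *
s,_,_=grab('top','top0');grab('side','side0')
print(s)
for n in('top','side','wrist'):print(camera_model(n))
E
```

```text
{'clock': 0.0, 'qpos': array([-1.44696591e+00,  2.76620899e-01,  1.50613522e+00,  5.26111946e-06,
        1.36072881e+00, -1.21005956e-01]), 'qd': array([-0.00116956, -0.00031707, -0.00125205, -0.00017665, -0.00084387,
       -0.0023525 ]), 'effort': array([-1.61783282e-03, -4.16781700e+01, -2.45806503e+01, -2.07081998e-04,
        1.09940246e-02,  1.00555511e-05]), 'position': array([ 0.13930501, -0.55731607,  0.23042413]), 'ee_rot': array([-9.46142452e-04,  9.92515870e-01,  1.22112051e-01,  1.23604159e-06]), 'contact_force': array([ 0.51042331, -0.49458276,  0.63135338]), 'moment': array([-0.01046627, -0.00787546, -0.01586821]), 'width': 0.08550577050915682}
{'camera_matrix': array([[509.06526265,   0.        , 310.66370663],
       [  0.        , 509.06526265, 199.59857323],
       [  0.        ,   0.        ,   1.        ]]), 'cam_to_world': array([[ 0.00721338,  0.99364255, -0.11234967,  0.42343362],
       [-0.99984372,  0.00898023,  0.01522823,  0.07175978],
       [ 0.01614035,  0.11222227,  0.99355204,  1.40989685],
       [ 0.        ,  0.        ,  0.        ,  1.        ]
[... 267 characters left out ...]
925069, -0.62196777,  0.5480828 ,  0.52979573],
       [ 0.0111883 ,  0.65541538,  0.75518574,  0.73923032],
       [ 0.        ,  0.        ,  0.        ,  1.        ]])}
{'camera_matrix': array([[336.14270288,   0.        , 318.71521352],
       [  0.        , 336.14270288, 196.86372747],
       [  0.        ,   0.        ,   1.        ]]), 'T_tool_cam': array([[ 2.91325409e-04,  9.58993387e-01,  2.83428297e-01,
         7.21764891e-02],
       [ 9.99999043e-01,  1.03943098e-04, -1.37955835e-03,
        -7.41742711e-04],
       [-1.35244775e-03,  2.83428427e-01, -9.58992439e-01,
        -1.42650077e-01],
       [ 0.00000000e+00,  0.00000000e+00,  0.00000000e+00,
         1.00000000e+00]])}
```

View pics/top0.png

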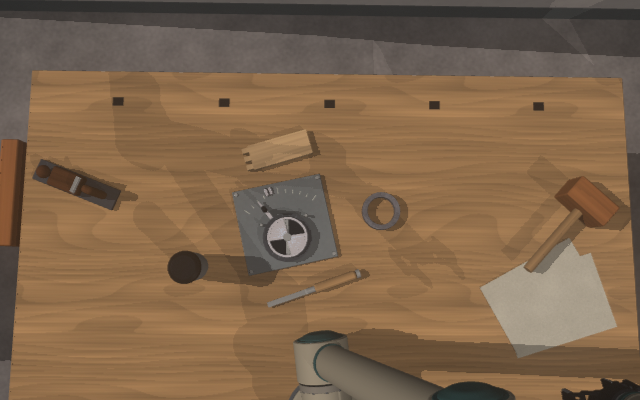

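View pics/side0.png

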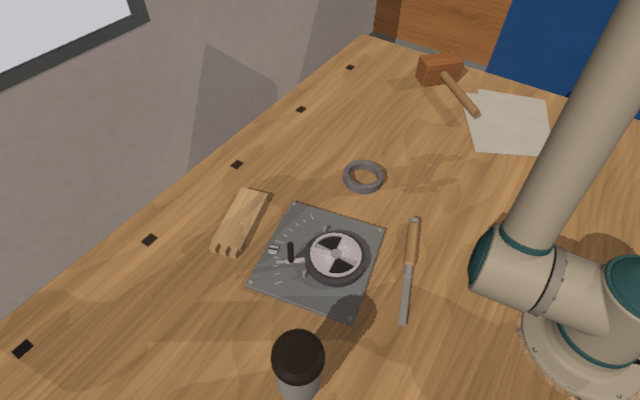

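```bash
python3 - <<'E'
import cv2
a=cv2.imread('pics/top0.png')[120:320,150:410];cv2.imwrite('pics/topz.png',cv2.resize(a,None,fx=3,fy=3,interpolation=cv2.INTER_CUBIC))
a=cv2.imread('pics/side0.png')[170:340,220:420];cv2.imwrite('pics/sidez.png',cv2.resize(a,None,fx=3.5,fy=3.5,interpolation=cv2.INTER_CUBIC))
E
```

```text
(no output)
```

View pics/topz.png

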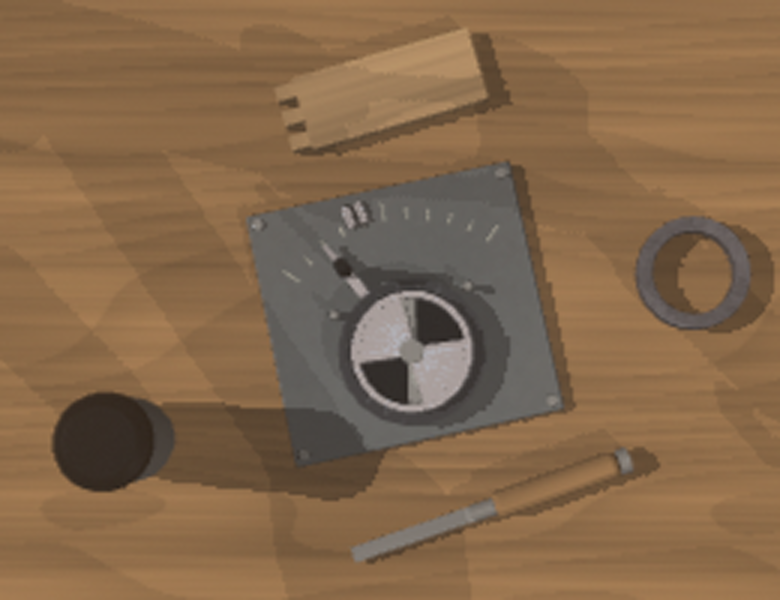

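View pics/sidez.png

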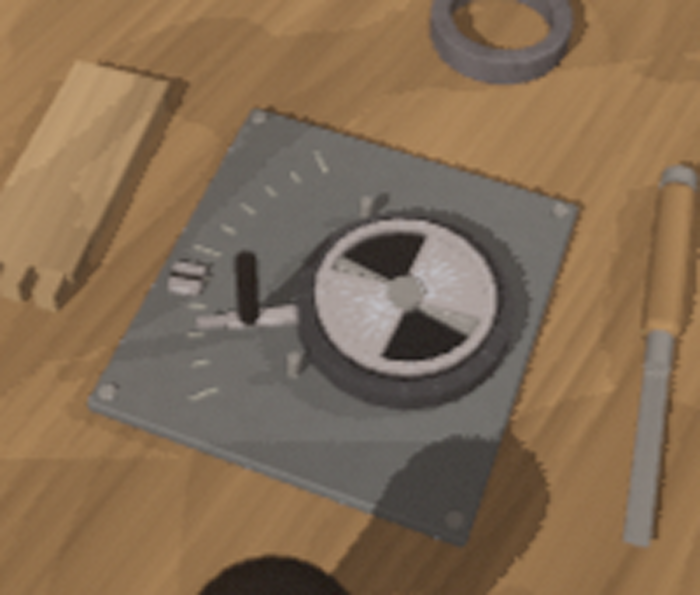

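```bash
python3 - <<'E'
from look import *
f=lambda p,z:toworld('top',150+(p[0]+.5)/3-.5,120+(p[1]+.5)/3-.5,z)
C=[f(p,.012)[:2] for p in [(248,217),(510,164),(573,408),(298,466)]]
print(np.round(C,4))
vx=(C[0]-C[3]+C[1]-C[2]);yaw=np.arctan2(vx[1],vx[0])
vy=(C[0]-C[1]+C[3]-C[2]);print('yaw',yaw,np.arctan2(-vy[0],vy[1]),np.linalg.norm(vx)/2,np.linalg.norm(vy)/2)
R=lambda a:np.array([np.cos(a),np.sin(a)])
o1=np.mean(C,0)-R(yaw)*.0375; o2=f((411,351),.04)[:2];print('axis',o1,o2)
for n,p,z in[('post',(343,267),.088),('ptr',(323,243),.027),('mark',(355,222),.018),('markmid',(355,215),.018),('pinL',(333,315),.031),('pinR',(468,286),.031),('tickL',(287,274),.012),('tickR',(492,233),.012),('mug',(104,441),.156),('chT',(358,556),.02),('chH',(630,460),.02),('b1',(275,88),.018),('b2',(465,30),.018),('b3',(490,100),.018),('b4',(300,152),.018),('tape',(693,272),.024)]:
  w=f(p,z);d=w[:2]-o2;print(n,np.round(w,4),'r %.4f lever %.3f'%(np.hypot(*d),np.arctan2(d[1],d[0])-yaw+.8))
E
```

```text
[[ 0.6007  0.2668]
 [ 0.6524  0.0258]
 [ 0.4281 -0.0328]
 [ 0.3741  0.2162]]
yaw 0.23769119740101008 0.2124807536347015 0.23196552753325403 0.250606628995843
axis [0.47737643 0.11017782] [0.47762439 0.11446284]
post [0.548  0.1729 0.088 ] r 0.0915 lever 1.255
ptr [0.5756 0.1961 0.027 ] r 0.1275 lever 1.257
mark [0.5962 0.168  0.018 ] r 0.1301 lever 0.986
markmid [0.6027 0.1681 0.018 ] r 0.1360 lever 0.967
pinL [0.5098 0.1855 0.031 ] r 0.0780 lever 1.707
pinR [0.5371 0.0639 0.031 ] r 0.0781 lever -0.142
tickL [0.5483 0.2299 0.012 ] r 0.1353 lever 1.583
tickR [0.5879 0.0421 0.012 ] r 0.1319 lever -0.019
mug [0.3982 0.3588 0.156 ] r 0.2569 lever 2.447
chT [0.2951 0.1601 0.02  ] r 0.1881 lever 3.459
chH [ 0.3818 -0.0837  0.02  ] r 0.2201 lever -1.459
b1 [0.7205 0.244  0.018 ] r 0.2752 lever 1.052
b2 [0.7774 0.0686 0.018 ] r 0.3032 lever 0.410
b3 [0.7113 0.0449 0.018 ] r 0.2438 lever 0.273
b4 [0.6607 0.2197 0.018 ] r 0.2112 lever 1.084
tape [ 0.5523 -0.1415  0.024 ] r 0.2666 lever -0.725
```

>>> drive_tool(motion="0 0 0 0.04 -0.045 0 0;0 0 0 0.04 -0.045 0 0;0 0 0 0.04 -0.045 0 0;0 0 0 0.04 -0.045 0 0;0 0 0 0.04 -0.045 0 0;0 0 0 0.04 -0.045 0 0;0 0 0 0.04 -0.045 0 0;0 0 0 0.04 -0.045 0 0;0 0 0 0.04 -0.045 0 0;0 0 0 0.04 -0.045 0 0;0 0 0 0.04 -0.045 0 0;0 0 0 0.04 -0.045 0 0", newtons=20)

```text
clock: 1.6
position: [0.4834, 0.0981, 0.2292]
ee_rot: [-0.001, 0.993, 0.117, 0.002]
contact_force: [0.5, -1.6, 0.2]
width: -0.0002
```

```bash
python3 - <<'E'
from look import *
s,im,d=grab('wrist','w1');print(s['position'],s['ee_rot'],s['qd'],s['qpos'])
E
```

```text
[0.48336975 0.09813264 0.22917018] [-7.51641628e-04  9.93085313e-01  1.17380383e-01  1.68561374e-03] [ 0.93631937  0.45599249 -0.55188511 -0.01222961  0.07941601  0.93261883] [0.05785149 0.15174125 1.6764253  0.00176157 1.31015112 1.392893  ]
```

View pics/w1.png

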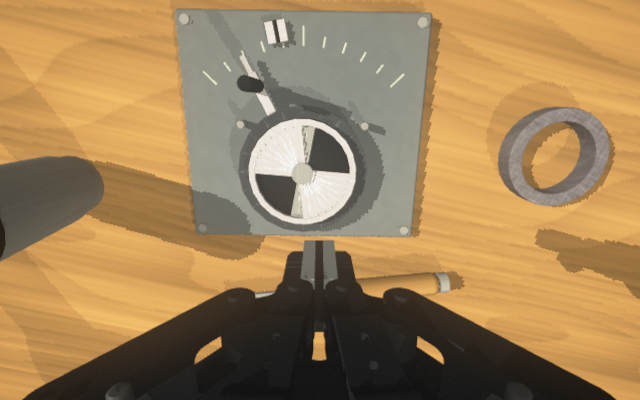

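>>> drive_tool(motion="0 0 -8.8 0.022 -0.03 0 0;0 0 -8.8 0.026 -0.026 0 0;0 0 -8.8 0.03 -0.022 0 0;0 0 0 0 0 0 0")

```text
clock: 2.15
position: [0.5295, 0.2134, 0.2279]
ee_rot: [-0.004, 0.936, 0.352, 0.003]
contact_force: [-1.2, -0.9, 0.1]
width: 0.0001
```

```bash
cat >> look.py <<'E'
O=np.array([.4775,.1125])
def st():
    s=get_state();q=s['ee_rot'];yaw=2*np.arctan2(q[2],q[1]);d=s['position'][:2]-O
    a=np.arctan2(d[1],d[0]);print('t %.2f'%s['clock'],'pos',np.round(s['position'],4),'yaw %.3f r %.4f ang %.3f'%(yaw,np.hypot(*d),a),'F',np.round(s['contact_force'],2),'tilt',np.round(q,4),'qd',np.abs(s['qd']).max().round(3),'q6',s['qpos'][5].round(2))
    return s,yaw
E
python3 -c "
from look import *
st()"
```

```text
t 2.15 pos [0.5295 0.2134 0.2279] yaw 0.719 r 0.1135 ang 1.095 F [-1.23 -0.9   0.09] tilt [-0.0036  0.936   0.3519  0.0032] qd 0.038 q6 1.11
```

>>> drive_tool(motion="0 0 0 -0.01 0.005 0.03 0;0 0 0 0 0 0.05 0;0 0 0 0 0 0.05 0;0 0 0 0 0 0.03 0;0 0 0 0 0 0.01 0;0 0 0 0 0 0 0")

```text
clock: 2.9
position: [0.5241, 0.1985, 0.0541]
ee_rot: [-0.002, 0.937, 0.348, 0.002]
contact_force: [-0.7, -0.1, -0.0]
width: -0.0003
```

```bash
python3 -c "
from look import *
st();grab('wrist','w2')"
```

```text
t 2.90 pos [0.5241 0.1985 0.0541] yaw 0.711 r 0.0979 ang 1.074 F [-0.69 -0.15 -0.03] tilt [-0.0022  0.9374  0.3482  0.0023] qd 0.008 q6 1.09
```

View pics/w2.png

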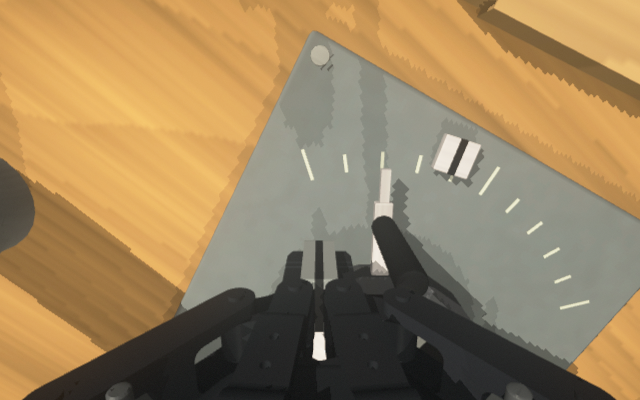

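>>> drive_tool(motion="0 0 0 0 0.004 0.006 0;0 0 0 0 0.005 0 0;0 0 0 0 0.004 0 0;0 0 0 0 0.004 0 0;0 0 0 0 0.002 0 0")

```text
clock: 3.58
position: [0.5394, 0.1849, 0.0517]
ee_rot: [-0.003, 0.938, 0.348, 0.006]
contact_force: [-1.0, 3.5, -0.9]
width: -0.0003
```

```bash
python3 -c "
from look import *
st()"
```

```text
t 3.58 pos [0.5394 0.1849 0.0517] yaw 0.711 r 0.0953 ang 0.864 F [-0.99  3.55 -0.92] tilt [-0.0029  0.9375  0.3478  0.0058] qd 0.026 q6 1.06
```

>>> drive_tool(motion="0 0 3 0.0007 0.005 0 0;0 0 3 0.0007 0.005 0 0;0 0 3 0.0007 0.005 0 0;0 0 3 0.0007 0.005 0 0;0 0 3 0.0007 0.005 0 0;0 0 3 0.0007 0.005 0 0")

```text
clock: 4.32
position: [0.5578, 0.1635, 0.0518]
ee_rot: [-0.006, 0.981, 0.192, 0.004]
contact_force: [-1.3, 2.3, 0.6]
width: -0.0001
```

```bash
python3 -c "
from look import *
st()"
```

```text
t 4.33 pos [0.5578 0.1635 0.0518] yaw 0.386 r 0.0951 ang 0.566 F [-1.31  2.29  0.6 ] tilt [-0.0056  0.9814  0.1919  0.0037] qd 0.36 q6 1.33
```

>>> drive_tool(motion="0 0 3 0.0007 0.0052 0 0;0 0 3 0.0007 0.0052 0 0;0 0 3 0.0007 0.0052 0 0;0 0 3 0.0007 0.0052 0 0;0 0 3 0.0007 0.0052 0 0;0 0 3 0.0007 0.0052 0 0;0 0 3 0.0007 0.0052 0 0;0 0 3 0.0007 0.0052 0 0;0 0 3 0.0007 0.0052 0 0;0 0 3 0.0007 0.0052 0 0")

```text
clock: 5.58
position: [0.5715, 0.1162, 0.052]
ee_rot: [-0.01, 0.997, -0.078, 0.001]
contact_force: [-0.9, 4.0, 0.3]
width: -0.0002
```

```bash
python3 -c "
from look import *
st()"
```

```text
t 5.58 pos [0.5715 0.1162 0.052 ] yaw -0.156 r 0.0940 ang 0.039 F [-0.91  3.95  0.34] tilt [-9.600e-03  9.969e-01 -7.790e-02  8.000e-04] qd 0.353 q6 1.78
```

>>> drive_tool(motion="0 0 3 0.001 0.0052 0 0;0 0 3 0.001 0.0052 0 0;0 0 3 0.001 0.0052 0 0;0 0 3 0.001 0.0052 0 0;0 0 3 0.0008 0.0052 0 0;0 0 3 0.0008 0.0052 0 0")

```text
clock: 6.32
position: [0.5672, 0.0872, 0.052]
ee_rot: [-0.012, 0.971, -0.239, -0.002]
contact_force: [0.3, 3.1, -0.3]
width: -0.0
```

```bash
python3 -c "
from look import *
st();grab('wrist','w3')"
```

```text
t 6.33 pos [0.5672 0.0872 0.052 ] yaw -0.482 r 0.0932 ang -0.275 F [ 0.28  3.06 -0.27] tilt [-0.0122  0.971  -0.2388 -0.002 ] qd 0.355 q6 2.05
```

View pics/w3.png

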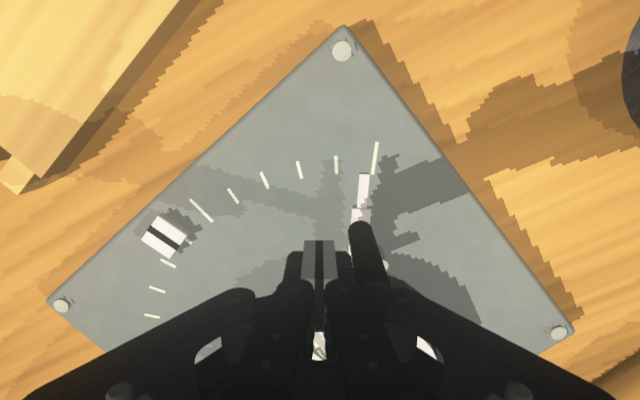

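>>> drive_tool(motion="0 0 1.5 0.0005 0.003 0 0;0 0 1.5 0.0005 0.003 0 0;0 0 1.5 0.0005 0.002 0 0;0 0 1 0.0003 0.002 0 0")

```text
clock: 6.88
position: [0.5666, 0.0827, 0.0523]
ee_rot: [-0.018, 0.957, -0.29, -0.001]
contact_force: [2.6, 8.8, -2.2]
width: 0.0001
```

```bash
python3 -c "
from look import *
st()"
```

```text
t 6.88 pos [0.5666 0.0827 0.0523] yaw -0.588 r 0.0940 ang -0.323 F [ 2.58  8.82 -2.21] tilt [-0.0181  0.9569 -0.2898 -0.001 ] qd 0.118 q6 2.13
```

```bash
python3 -c "
from look import *
st();s,im,d=grab('wrist','w4')
a=cv2.resize(im[130:300,260:460,::-1],None,fx=4,fy=4*.85,interpolation=cv2.INTER_CUBIC);cv2.imwrite('pics/w4z.png',a)
grab('side','s4');st()
a=cv2.imread('pics/s4.png')[170:340,220:420];cv2.imwrite('pics/s4z.png',cv2.resize(a,None,fx=3.5,fy=3.5,interpolation=cv2.INTER_CUBIC))"
```

```text
t 6.88 pos [0.5666 0.0827 0.0523] yaw -0.588 r 0.0940 ang -0.323 F [ 2.58  8.82 -2.21] tilt [-0.0181  0.9569 -0.2898 -0.001 ] qd 0.118 q6 2.13
t 6.97 pos [0.5666 0.0827 0.0523] yaw -0.588 r 0.0939 ang -0.323 F [ 1.93  7.92 -1.81] tilt [-0.0181  0.957  -0.2896 -0.001 ] qd 0.005 q6 2.13
```

View pics/w4.png

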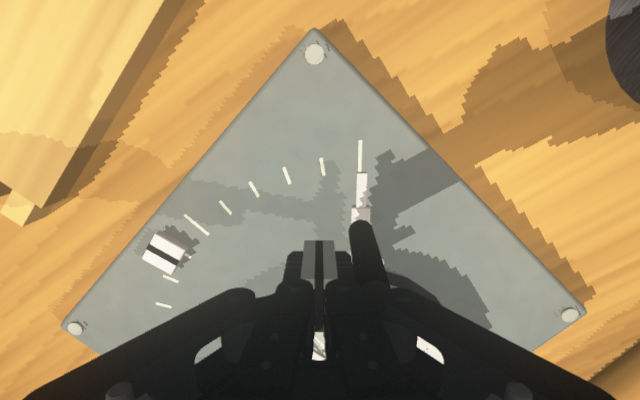

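View pics/s4z.png

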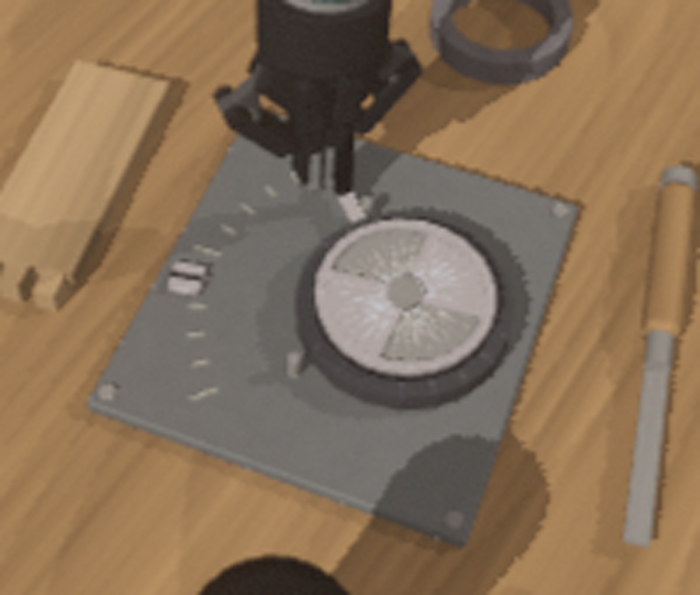

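View pics/w4z.png

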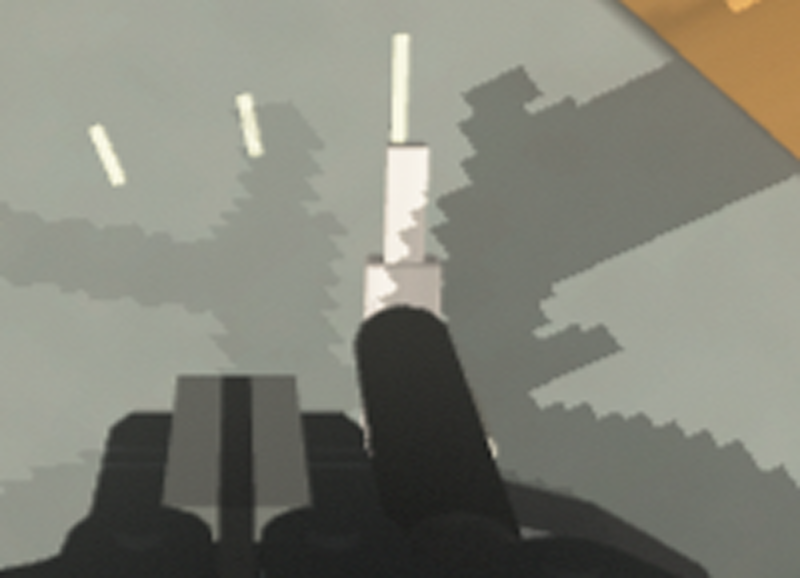

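>>> drive_tool(motion="0 0 0 0 -0.006 0 0;0 0 0 0 -0.006 0 0;0 0 0 0 0 -0.05 0;0 0 0 0 0 -0.06 0;0 0 0 -0.04 0 -0.05 0;0 0 0 -0.05 0 0 0;0 0 0 0 0 0 0;0 0 0 0 0 0 0")

```text
clock: 7.98
position: [0.4999, 0.1345, 0.218]
ee_rot: [-0.015, 0.957, -0.29, 0.002]
contact_force: [-0.0, -0.5, -0.4]
width: -0.0001
```

```bash
python3 -c "
from look import *
st();s,im,d=grab('wrist','w5');grab('top','t5')
a=cv2.imread('pics/t5.png')[160:290,215:355];cv2.imwrite('pics/t5z.png',cv2.resize(a,None,fx=4,fy=4,interpolation=cv2.INTER_CUBIC))"
```

```text
t 7.97 pos [0.4999 0.1345 0.218 ] yaw -0.588 r 0.0314 ang 0.777 F [-0.01 -0.55 -0.4 ] tilt [-0.015   0.957  -0.2898  0.0021] qd 0.021 q6 2.26
```

View pics/w5.png

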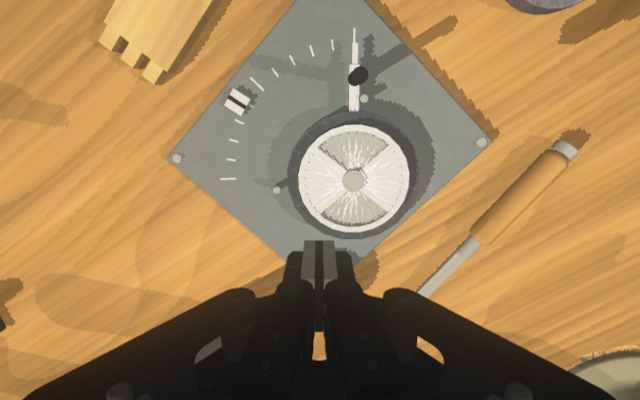

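View pics/t5z.png

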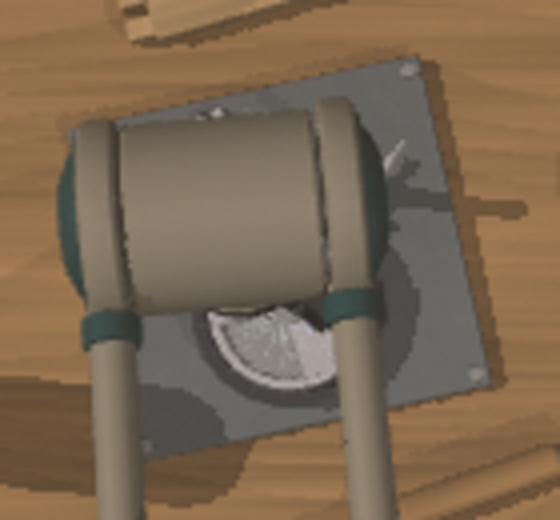

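```bash
python3 -c "
import cv2
a=cv2.imread('pics/w5.png')[20:200,200:380];cv2.imwrite('pics/w5z.png',cv2.resize(a,None,fx=3.3333,fy=3.3333,interpolation=cv2.INTER_CUBIC))
a=cv2.imread('pics/w5.png')[75:125,210:275];cv2.imwrite('pics/w5t.png',cv2.resize(a,None,fx=12,fy=12,interpolation=cv2.INTER_CUBIC))"
```

```text
(no output)
```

View pics/w5z.png

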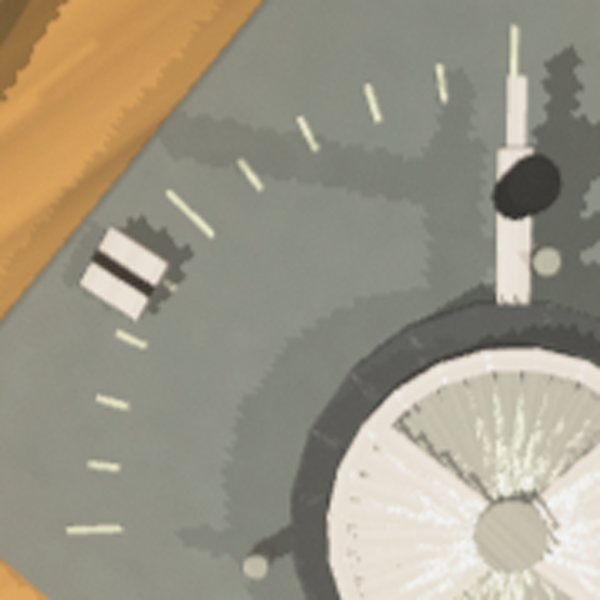

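View pics/w5t.png

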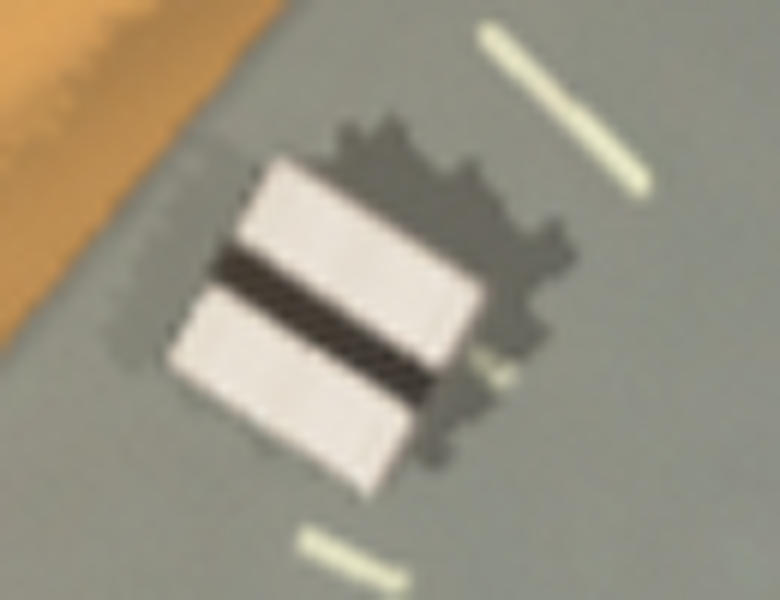

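```bash
cat > wfit.py <<'E'
from look import *
from scipy.spatial.transform import Rotation as Rn
from scipy.optimize import least_squares
def wproj(tag):
    z=np.load(f'pics/{tag}.npz');m=camera_model('wrist');K=np.array(m['camera_matrix']);T=np.array(m['T_tool_cam'])
    q=z['q'];W=np.eye(4);W[:3,:3]=Rn.from_quat(np.r_[q[1:],q[0]]).as_matrix();W[:3,3]=z['p'];A=W@T
    def f(u,v,h):
        r=A[:3,:3]@np.array([(u-K[0,2])/K[0,0],-(v-K[1,2])/K[1,1],-1]);o=A[:3,3];return (o+r*(h-o[2])/r[2])[:2]
    return f
def fit(pts,ks,r=.123):
    P=np.array(pts);a=-.8+.16*np.array(ks)
    L=np.c_[r*np.cos(a),r*np.sin(a)]
    def X(p):
        c,s=np.cos(p[2]),np.sin(p[2]);return p[3]*L@np.array([[c,s],[-s,c]])+p[:2]
    s=least_squares(lambda p:(X(p)-P).ravel(),[.4775,.1125,.225,1])
    return s.x,np.abs(s.fun).max()
def ang(w,p):
    d=np.array(w)-p[:2];return np.hypot(*d)/p[3],np.arctan2(d[1],d[0])-p[2]+.8
E
python3 - <<'E'
from wfit import *
f=wproj('w5')
g=lambda x,y,h:f(200+(x+.5)/3.33333-.5,20+(y+.5)/3.33333-.5,h)
T={1:(445,101),2:(378,121),3:(316,149),4:(262,188),5:(212,236),7:(145,346),8:(128,407),9:(118,467),10:(121,528)}
p,e=fit([g(*v,.012) for v in T.values()],list(T));print(p,e)
for k,v in T.items():print(k,ang(g(*v,.012),p),k*.16)
t=lambda x,y,h:f(210+(x+.5)/12-.5,75+(y+.5)/12-.5,h)
print('mark',ang(t(424,391,.018),p),'outer',ang(t(228,260,.018),p))
print('corners',[ang(t(*c,.018),p) for c in[(280,157),(485,290),(368,495),(170,357)]])
print('ptr',ang(g(516,75,.027),p),'ptr root',ang(g(516,148,.027),p),'tick0 outer',ang(g(514,27,.012),p))
print('hub',g(512,535,.04))
E
```

```text
[0.4783368  0.11514755 0.22066127 1.00279277] 0.00038527526173592896
1 (np.float64(0.12318597377554669), np.float64(0.1591828273661695)) 0.16
2 (np.float64(0.12282459236852244), np.float64(0.32110584697682215)) 0.32
3 (np.float64(0.12313723218992143), np.float64(0.4799948798966638)) 0.48
4 (np.float64(0.12280487233405173), np.float64(0.6369624561742967)) 0.64
5 (np.float64(0.1230298152433717), np.float64(0.8030653115264503)) 0.8
7 (np.float64(0.12316051890363726), np.float64(1.1206933870060634)) 1.12
8 (np.float64(0.12268722778017717), np.float64(1.2809827108483733)) 1.28
9 (np.float64(0.12328867590089872), np.float64(1.4386375813142511)) 1.44
10 (np.float64(0.12288257954241519), np.float64(1.599376450711404)) 1.6
mark (np.float64(0.1273549660412816), np.float64(0.9906764062768763)) outer (np.float64(0.14594300224788168), np.float64(0.9884535038094484))
corners [(np.float64(0.14649675288265734), np.float64(0.9245081614250567)), (np.float64(0.12739885827416994), np.float64(0.9144685826547766)), (np.float64(0.12759686225343503), np.float64(1.0677931416351933)), (np.float64(0.14662702836640687), np.float64(1.0522696764630726))]
ptr (np.float64(0.1260945319169731), np.float64(0.0037860675745479133)) ptr root (np.float64(0.10759159107686844), np.float64(0.0006670050143833262)) tick0 outer (np.float64(0.14056228198374007), np.float64(0.0018423192051952864))
hub [0.47897342 0.11454793]
```

>>> drive_tool(motion="0 0 0 0.045 0.03 0 0;0 0 0 0.044 0.027 0 0;0 0 0 0 0 0.01 0;0 0 0 0 0 0 0")

```text
clock: 8.57
position: [0.5454, 0.0336, 0.2015]
ee_rot: [-0.014, 0.957, -0.291, -0.001]
contact_force: [-0.6, 0.2, -0.5]
width: 0.0003
```

```bash
sed -i 's/^O=.*/O=np.array([.4783,.1151])/' look.py; cat >> look.py <<'E'
def rel():
    s,yaw=st();lv=None
    R=lambda w:np.array([w@[np.cos(yaw),np.sin(yaw)],w@[np.sin(yaw),-np.cos(yaw)]])
    print('axis in tool xy',np.round(R(O-s['position'][:2]),4))
E
python3 -c "
from look import *
rel()"
```

```text
t 8.57 pos [0.5454 0.0336 0.2015] yaw -0.590 r 0.1056 ang -0.882 F [-0.57  0.22 -0.52] tilt [-1.420e-02  9.567e-01 -2.909e-01 -7.000e-04] qd 0.035 q6 2.07
axis in tool xy [-0.1011 -0.0303]
```

>>> drive_tool(motion="0 0 0 -0.003 0 0.05 0;0 0 0 -0.002 0 0.05 0;0 0 0 0 0 0.04 0;0 0 0 0 0 0.01 0;0 0 0 0 0 0 0")

```text
clock: 9.2
position: [0.5442, 0.0439, 0.0494]
ee_rot: [-0.015, 0.957, -0.289, 0.001]
contact_force: [0.3, -0.0, -0.2]
width: -0.0002
```

```bash
python3 -c "
from look import *
rel()"
```

```text
t 9.20 pos [0.5442 0.0439 0.0494] yaw -0.587 r 0.0971 ang -0.824 F [ 0.29 -0.05 -0.15] tilt [-0.015   0.9572 -0.2892  0.0011] qd 0.008 q6 2.07
axis in tool xy [-0.0944 -0.0228]
```

>>> drive_tool(motion="0 0 0 0 -0.004 0 0;0 0 0 0 -0.004 0 0;0 0 -3 0.0008 -0.005 0 0;0 0 -3 0.0008 -0.005 0 0;0 0 -3 0.0008 -0.005 0 0;0 0 -3 0.0008 -0.005 0 0;0 0 -3 0.0008 -0.005 0 0;0 0 -3 0.0008 -0.005 0 0")

```text
clock: 10.2
position: [0.5671, 0.0735, 0.0574]
ee_rot: [-0.011, 0.992, -0.129, 0.006]
contact_force: [-0.8, -2.5, -1.9]
width: -0.0002
```

```bash
python3 -c "
from look import *
rel()"
```

```text
t 10.20 pos [0.5671 0.0735 0.0574] yaw -0.259 r 0.0981 ang -0.438 F [-0.84 -2.45 -1.91] tilt [-0.0111  0.9916 -0.129   0.0058] qd 0.36 q6 1.81
axis in tool xy [-0.0965 -0.0175]
```

>>> drive_tool(motion="0 0 -3 0.0005 -0.005 0.001 0;0 0 -3 0.0005 -0.005 0.001 0;0 0 -3 0.0005 -0.005 0.001 0;0 0 -3 0.0005 -0.005 0.001 0;0 0 -3 0.0005 -0.005 0.001 0;0 0 -3 0.0005 -0.005 0.001 0;0 0 -3 0.0005 -0.005 0.001 0;0 0 -3 0.0005 -0.005 0.001 0")

```text
clock: 11.2
position: [0.5775, 0.1101, 0.0579]
ee_rot: [-0.005, 0.996, 0.089, 0.012]
contact_force: [-0.9, -2.8, -1.8]
width: 0.0004
```

```bash
python3 -c "
from look import *
rel();s,im,d=grab('wrist','w6')
"
```

```text
t 11.20 pos [0.5775 0.1101 0.0579] yaw 0.178 r 0.0993 ang -0.050 F [-0.91 -2.8  -1.77] tilt [-0.0046  0.996   0.0888  0.0125] qd 0.353 q6 1.45
axis in tool xy [-0.0967 -0.0225]
```

View pics/w6.png

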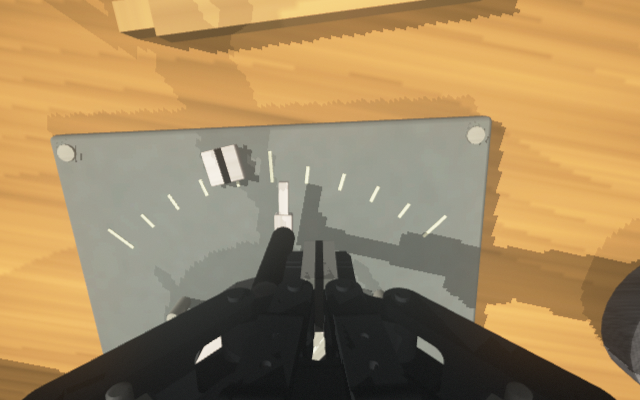

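>>> drive_tool(motion="0 0 -2 0.001 -0.005 0.001 0;0 0 -2 0.0005 -0.005 0.001 0;0 0 -2 0.0005 -0.004 0.001 0;0 0 -1 0 0 0 0")

```text
clock: 11.75
position: [0.5783, 0.1255, 0.0573]
ee_rot: [-0.004, 0.988, 0.153, 0.015]
contact_force: [0.0, -1.0, -0.1]
width: 0.0002
```

```bash
python3 -c "
from look import *
rel();s,im,d=grab('wrist','w7');
cv2.imwrite('pics/w7z.png',cv2.resize(im[110:280,80:480,::-1],None,fx=2,fy=2,interpolation=cv2.INTER_CUBIC))
"
```

```text
t 11.75 pos [0.5783 0.1255 0.0573] yaw 0.308 r 0.1005 ang 0.104 F [ 0.02 -1.01 -0.09] tilt [-0.0035  0.988   0.1534  0.0152] qd 0.148 q6 1.35
axis in tool xy [-0.0984 -0.0204]
```

View pics/w7z.png

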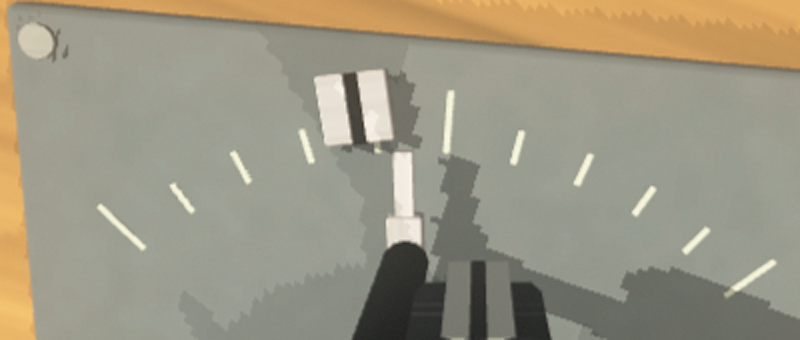

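```bash
cat > m.py <<'E'
from wfit import *
def run(tag,T,x0,y0,sc,mk,pt,pb):
    f=wproj(tag);g=lambda x,y,h:f(x0+(x+.5)/sc-.5,y0+(y+.5)/sc-.5,h)
    p,e=fit([g(*v,.012) for v in T.values()],list(T));print(p,e)
    for n,v,h in(('mark',mk,.018),('tip',pt,.027),('base',pb,.027)):print(n,np.round(ang(g(*v,h),p),4))
E
python3 - <<'E'
from m import *
T={10:(144,248),9:(192,212),8:(248,182),7:(312,161),5:(447,152),4:(513,163),3:(577,184),2:(636,214),1:(686,252),0:(729,294)}
run('w7',T,80,110,2,(359,143),(402.5,151),(402.5,213))
E
```

```text
[0.47792753 0.11453819 0.22377687 1.00832179] 0.00045732835169109975
mark [0.1271 0.9925]
tip [0.1261 0.8897]
base [0.1089 0.895 ]
```

>>> drive_tool(motion="0 0 0 0 -0.003 0 0;0 0 0 0 -0.003 0 0;0 0 0 0 -0.001 0 0;0 0 0 0 0 0 0")

```text
clock: 12.3
position: [0.5764, 0.1321, 0.0572]
ee_rot: [-0.003, 0.988, 0.153, 0.015]
contact_force: [0.2, -2.5, 1.1]
width: 0.0003
```

```bash
python3 -c "
from look import *
rel();s,im,d=grab('wrist','w8');
cv2.imwrite('pics/w8z.png',cv2.resize(im[110:280,80:480,::-1],None,fx=2,fy=2,interpolation=cv2.INTER_CUBIC))
"
```

```text
t 12.30 pos [0.5764 0.1321 0.0572] yaw 0.308 r 0.0996 ang 0.172 F [ 0.16 -2.53  1.08] tilt [-0.0032  0.988   0.1534  0.0154] qd 0.001 q6 1.36
axis in tool xy [-0.0986 -0.0135]
```

View pics/w8z.png

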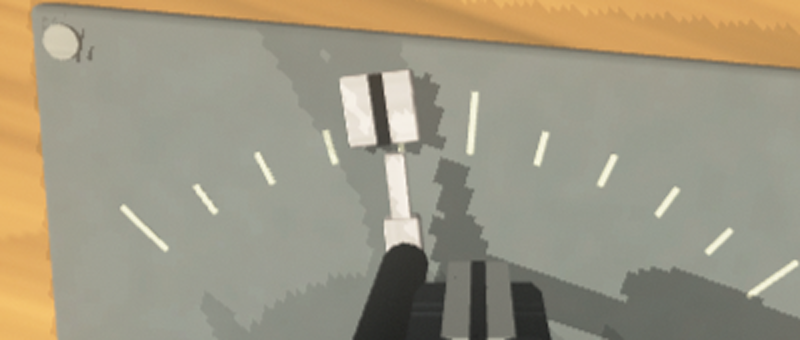

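```bash
python3 - <<'E'
from m import *
T={10:(167,249),9:(215,213),8:(272,183),7:(336,163),5:(470,153),4:(538,164),3:(601,185),2:(659,214),1:(709,253),0:(751,295)}
run('w8',T,80,110,2,(384,144),(396,153.5),(400,216))
E
```

```text
[0.47794915 0.11440906 0.22406707 1.00795456] 0.0003435063927533788
mark [0.1272 0.992 ]
tip [0.1261 0.9582]
base [0.1087 0.9649]
```

>>> drive_tool(motion="0 0 0 0 -0.0015 0 0;0 0 0 0 -0.001 0 0;0 0 0 0 0 0 0")

```text
clock: 12.72
position: [0.5756, 0.1344, 0.0572]
ee_rot: [-0.003, 0.988, 0.153, 0.015]
contact_force: [-0.2, -2.4, 0.1]
width: -0.0001
```

```bash
python3 -c "
from look import *
rel();s,im,d=grab('wrist','w9');
cv2.imwrite('pics/w9z.png',cv2.resize(im[110:280,80:480,::-1],None,fx=2,fy=2,interpolation=cv2.INTER_CUBIC))
cv2.imwrite('pics/w9t.png',cv2.resize(im[135:235,245:325,::-1],None,fx=6,fy=6,interpolation=cv2.INTER_CUBIC))
"
```

```text
t 12.72 pos [0.5756 0.1344 0.0572] yaw 0.308 r 0.0992 ang 0.196 F [-0.2  -2.43  0.09] tilt [-0.0032  0.9881  0.1533  0.0153] qd 0.002 q6 1.36
axis in tool xy [-0.0986 -0.011 ]
```

View pics/w9z.png

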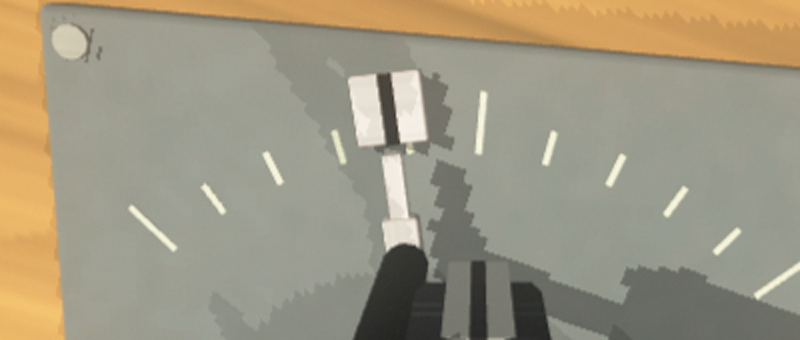

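View pics/w9t.png

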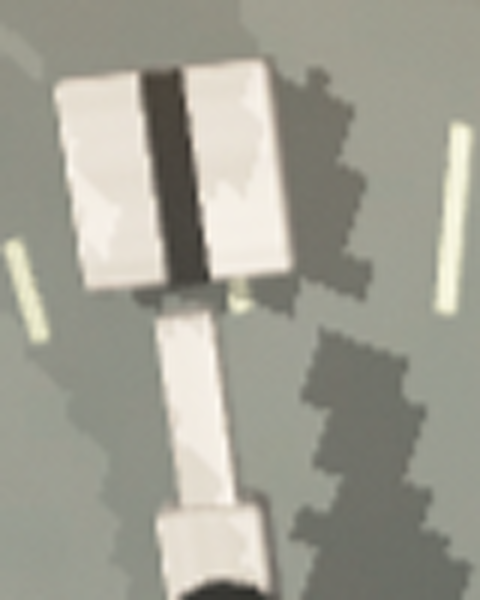

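```bash
python3 - <<'E'
from m import *
T={10:(176,249),9:(224,213),8:(281,183),7:(344,163),5:(480,153),4:(547,164),3:(610,185),2:(668,214),1:(717,253),0:(758,297)}
c=lambda x,y:(2*(245+(x+.5)/6-.5-80)+.5,2*(135+(y+.5)/6-.5-110)+.5)
run('w9',T,80,110,2,c(187,281),c(185.5,315),c(209,503))
E
```

```text
[0.47791997 0.1144989  0.22196897 1.0071858 ] 0.0003292351620947098
mark [0.1274 0.9949]
tip [0.1262 0.9885]
base [0.1086 0.9907]
```

>>> drive_tool(motion="0 0 0 0 0.004 0 0;0 0 0 0 0.006 0 0;0 0 0 0 0.006 0 0;0 0 0 0 0.003 -0.04 0;0 0 0 0 0 -0.05 0;0 0 0 -0.03 0 -0.05 0;0 0 0 -0.04 0 -0.02 0;0 0 0 0 0 0 0;0 0 0 0 0 0 0")

```text
clock: 13.9
position: [0.5105, 0.0915, 0.2193]
ee_rot: [-0.005, 0.988, 0.152, 0.016]
contact_force: [0.1, 0.0, -0.1]
width: -0.0004
```

```bash
python3 -c "
from look import *
rel();s,im,d=grab('wrist','w10');grab('side','s10')
"
```

```text
t 13.90 pos [0.5105 0.0915 0.2193] yaw 0.305 r 0.0399 ang -0.632 F [ 0.11  0.   -0.09] tilt [-0.005   0.9883  0.1517  0.0162] qd 0.017 q6 1.3
axis in tool xy [-0.0237 -0.0322]
```

View pics/w10.png

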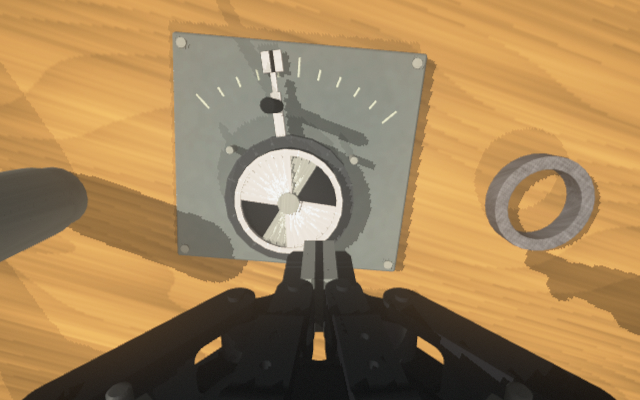

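View pics/s10.png

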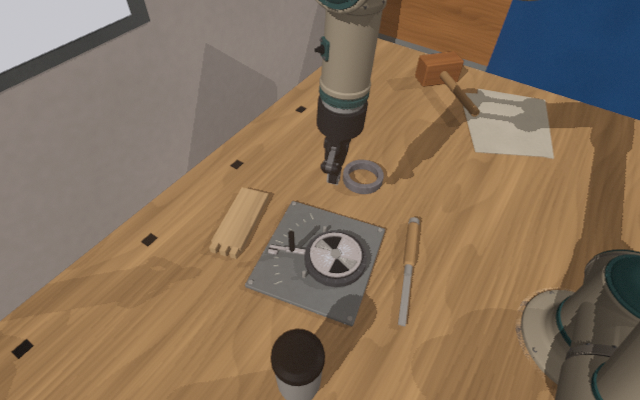

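```bash
python3 -c "
import cv2
i=cv2.imread('pics/w10.png')
cv2.imwrite('pics/w10z.png',cv2.resize(i[40:140,185:405],None,fx=3.5,fy=3.5,interpolation=cv2.INTER_CUBIC))
cv2.imwrite('pics/w10t.png',cv2.resize(i[44:94,250:300],None,fx=12,fy=12,interpolation=cv2.INTER_CUBIC))"
```

```text
(no output)
```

View pics/w10z.png

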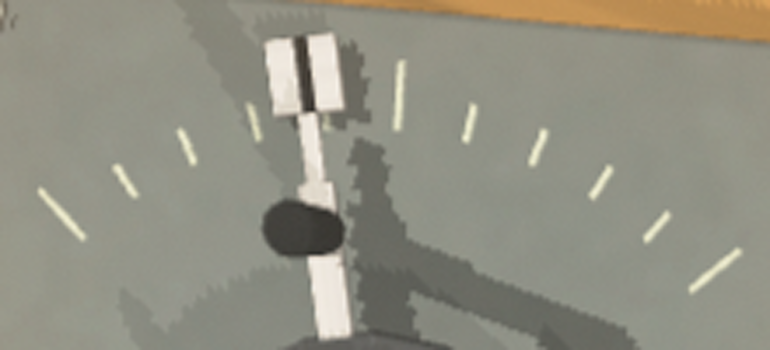

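View pics/w10t.png

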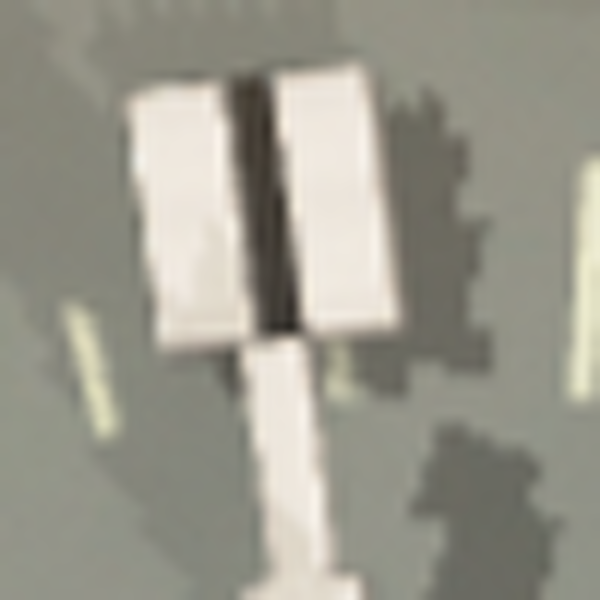

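```bash
python3 - <<'E'
from m import *
T={10:(84,239),9:(134,196),8:(194,163),7:(258,138),5:(398,130),4:(467,142),3:(533,164),2:(594,198),1:(647,241),0:(691,290)}
c=lambda x,y:(3.5*(250+(x+.5)/12-185),3.5*(44+(y+.5)/12-40))
run('w10',T,185,40,3.5,c(277.5,333),c(275,341),c(301,573))
run('w10',T,185,40,3.5,c(252,78),c(275,341),c(301,573))
E
```

```text
[0.47786515 0.11468877 0.22122927 1.00695275] 0.0004695491838155874
mark [0.1274 0.9924]
tip [0.1258 0.9861]
base [0.1083 0.989 ]
[0.47786515 0.11468877 0.22122927 1.00695275] 0.0004695491838155874
mark [0.1464 0.9876]
tip [0.1258 0.9861]
base [0.1083 0.989 ]
```

```bash
python3 -c "
from rig import *
print(sign_off())"
```

```text
the job is handed in; nothing more can be done
None
```

The vent is reset and handed in at about 14 s on the robot's clock. With closed fingers I pushed the post clockwise to the closed stop, then pushed it back from the other side to the set tab.

- **Closed stop:** the arm stalled there at about 8–9 N, well above the 2.6 N needed to move the lever. The pointer lined up with the end tick, measuring 0.001–0.004 rad on the lever scale.
- **Set position:** after backing off, the last wrist picture put the pointer at 0.986–0.989 rad and the groove at 0.988–0.992 rad. That is within about 0.006 rad, or 0.8 mm at the tip. Some readings disagreed by this much, so I didn't nudge it further.
- **Surroundings:** the mug, tape, chisel and board look unmoved in the last side view. I judged that by eye and did not measure it. The gripper was clear above the vent with no contact force.

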